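# Prop the dimmer's splash cover and turn the lamp up

### The arm

A 7-joint arm with a two-finger parallel gripper is mounted at the origin on the work surface. World frame = base frame: x ahead of the robot, y to its left, z up, the work surface at z = 0. Lengths are in m, angles in rad, forces in N, time in s.
With the tool pointing down it reaches from about 0.4 to 0.85 m from the base axis. Payload 10.4 kg.
Tool frame: the origin (TCP) lies on the centre line of the jaws, within the pads' length; the fingertips stand 19 mm ahead of it and the grasp point (between the pads) is the TCP (bot.tip_extent is the distance from the TCP to the fingertips, in m); z points along the fingers, y is the direction in which the jaws open and shut (so a half turn about z gives the same grasp; the last joint's range is limited). The gripper opens to 85 mm and grips with 20 to 120 N. Pads are 22 mm wide; open, the fingers measure 114 mm over their backs; the gripper's body (76 mm by 85 mm) begins 54 mm behind the grasp point. The pads swing forward as they close: fully open they stand 13 mm farther back than shut.
Start: joints at [1.123, 0.332, -0.065, 1.46, 0.022, 1.35, -0.088], TCP at [0.258, -0.569, 0.25] pointing down, gripper open.
Joint ranges: [-2.6, 2.6], [-0.5, 2.12], [-1.47, 1.34], [0.16, 2.42], [-1.27, 4.41], [0.06, 2.06], [-2.6, 2.6]. Speed limits (rad/s): [2.22, 2.22, 2.79, 2.79, 3.14, 3.14, 3.14].

### API

Orientations are given as a unit quaternion [w, x, y, z].
In Python, from plant import bot, viewer, workorder, finder gives the robot as it stands.
- The arm moves only by the shell command python3 -m jog 'ROWS'. ROWS is JSON, a list of rows, each a list of 5 numbers: the shift along the tool's x, y, z in cm, then the turn about the tool's z in degrees, then the finger opening in cm, from 0 to 8.54. In form: [[tx, ty, tz, spin, grip], ...]. A call has 1 to 20 rows; each row shifts and turns the commanded pose from where the row before left it, along the tool's axes as they then stand; what a row does not reach is not made up. A row lasts 1/10 s, in which the tool goes at most 50 mm and 8.59 degrees, less where a joint would pass 70% of its speed; a pose out of reach is approached as far as the arm can. A call is refused whole if a number of a shift passes 5 or a number of a turn 8.59, either way. A call with a gripper value outside its range is refused whole. The fingers move at their own pace and stop on an object; the grip force is fixed at half the most. Time passes only in rows, so rows that do not move let the fingers close. It gives the time, the measured TCP pose, the force and the opening at its end, in the units of the state.
- bot.get_state(): the state, without advancing time (a new reading comes with each control period).
- viewer.read_camera(name): name is "scene" or "top" or "wrist"; returns a dict with "frame" (420x560x3 uint8, blue, green, red), "fx", "fy", "cx", "cy" (pixels), "R" (3x3) and "t" (3): a world point X has camera coordinates R X + t. Camera axes: x right, y down, z forward; pixel columns grow to the right and rows downward; lengths in m; the calibration is good to about 2 mm. The wrist camera is an equidistant fisheye: a pixel r from the principal point sees the ray r / f radians off the axis. A picture is of the moment at which its call begins. There is no depth.
- workorder.close_job(): hands the job in, once; it reports no verdict.
Trained networks look in a picture, given as the dict that the camera call returned (one of the last four; its "shot" number tells which), for a name from the list of things; names that differ only in an ending like _2 or _b are one class to them, and where a whole thing is asked for, a point or a joint stands for the part that bears it (a point fixed in the world has none). Each returns a list of dicts, best first, with "score" (0 to 1); they miss things now and then, are a little off and sometimes report something else, mostly with a low value. They report only what shows in the picture. A call takes as long as a camera call. They do not tell look-alikes from the thing itself.
- finder.outline_of(picture, target): "region" (420x560 bool, what is visible of it) and "at" ([column, row] as shares, 0 to 1, of the picture: columns of its width, rows of its height, amid what is visible of it).
- finder.pinpoint(picture, target): "at" ([column, row] as shares, 0 to 1, of the picture: columns of its width, rows of its height: a listed point, or the origin of a listed thing).
The state is a dict: "time": time; "joint_pos": joint angles; "joint_vel": joint speeds; "effort": joint torques, N m; "position": TCP position; "orientation": TCP orientation; "ft_force": force on the tool from outside, world axes, zero at the start; "ft_torque": the same for the moment, N m; "width": finger opening in m.
Only numpy, scipy, OpenCV 4.12 (cv2) and the standard library are available. Lean on these libraries where they do the work, as an engineer would, in place of code of your own. Each camera call takes 0.05 s, during which the arm holds its last target. There are 200 camera calls.

### The job

The work lamp's dimmer sits under a flip-up clear splash cover that drops shut by itself. Prop it open with the wooden sanding block: stand the block on the broad left ledge of the dimmer box and wedge it in under the cover until the cover stands fully up against its hinge stop, gently, as cover and hinge are delicate; then turn the knob clockwise to its full-brightness stop without wrenching it past. Leave the cover propped up on the block, and leave the other things on the desk where they are.

Things in the scene. Friction and masses are not known exactly. Their poses are not given: they have to be found in the camera images.
- dimmer: Grey dimmer box fixed to the desk, 154 (its x) by 210 (its y) by 82 mm high, screw flanges 17 mm out at the foot of its sides. Origin: centre of its underside. x points to the hinge side, away from the robot, y left, z up; may be yawed. Its top rim is level. At the right of the top is a well, box x -67 to +49, y -91 to +49 mm, 38 mm deep, with the knob in it; at the left is the flat ledge.
- ledge (a point): On the surface of the flat left ledge, 82 mm above the desk, mid-width, at box (-7, +77) mm; axes as the box. The ledge is 56 mm wide (box y +49 to +105) and runs the whole depth of the box (box x -77 to +77).
- cover_hinge (a point): Point on the cover's hinge line, above the middle of the ledge width, at ledge height: box (+63, +77, 82) mm. The hinge line runs along box y. Axes as the box. Fixed to the box.
- cover (a joint): Angle of the cover (rad): 0 shut and level, grows as its front edge rises; rigid hinge stop short of upright, to be felt. Clear flat plate in an aluminium frame, 162 mm from hinge to front edge, 206 wide, 4 thick, about 130 g; its underside is 1 mm above the hinge line. No spring, hardly any friction: it falls shut from any angle. Lifting it takes about 1 N; 15 N on it breaks it.
- cover_lip (a point): Point on the underside of the cover's front edge, in front of the ledge; 83 mm above the desk when shut. Shut, this edge overhangs the box's front face by 22 mm. Moves with the cover.
- knob_grip (a point): On the knob's axis, where to grip it: 70 mm above the desk, at box (-21, -21) mm, the well's floor at 44. Dark knob: round skirt 42 mm wide, its top 50 mm above the desk; on it a bar grip 40 mm long, 14 mm wide, its top 78 mm above the desk. The point's x axis runs along the bar towards its pointer end, z up.
- knob (a joint): Turn of the knob (rad), grows clockwise seen from above, starting between 0.9 and 1.4; at 1.8 its pointer lies along the box's x axis. The full-brightness stop lies 1.0 to 1.5 rad on from where it starts, to be felt: steady friction 0.12 N m till there, then the stop is hard.
- shaft (a joint): Elastic twist (rad, clockwise positive) of the control's slim shaft, hidden under the knob, which carries knob and stop: 6 N m per rad, 0 unloaded, 0.02 under the friction alone. Twisted by more than 0.1 rad (0.6 N m) it snaps.
- block_mid (a point): Centre of the sanding block, 25 mm above its foot. Hardwood on a cork sole, 130 mm long (its x), 32 wide (its y), 50 tall, about 180 g, loose, starting on the desk on its sole. It is to stand the same way up on the ledge, lengthwise towards the hinge, its hinge-side top edge under the cover.
- block: The sanding block itself; origin at the centre of its foot, axes as for block_mid. As it is pushed in, the cover's front edge swings up and back, close past the hand: holding the block near the end away from the hinge, with the hand leaning back, leaves it room; a hand above the front edge jams the cover.
- water: Bystander: glass water cup, 72 mm wide, 85 mm tall, to the right of the dimmer. Origin at the centre of its underside.
- varnish: Bystander: closed jar, 54 mm wide, 75 mm tall. Origin at the centre of its underside.
- medium: Bystander: small bottle, 44 mm wide, 85 mm tall, to the left of the dimmer. Origin at the centre of its underside.
- panel: Bystander: small painted wooden panel lying flat, 100 by 130 by 22 mm. Origin at the centre of its underside.
- palette: Bystander: white china plate, 200 mm wide, 18 mm tall. Origin at the centre of its underside.
- brush: Bystander: flat brush lying on the desk, 190 mm long along its x axis.
- knife: Bystander: palette knife lying on the desk, 190 mm long along its x axis.
- tube: Bystander: paint tube lying on the desk, 90 mm long along its x axis, 22 mm thick.
Things that resemble listed ones, but are neither listed nor needed, are in the scene too. There is more than one size of the block; the job needs the middle-sized.

How it is judged:
On the way, in this order (a step that is already met when the one before it is completed fails the run):
1. the cover stands up at its stop, propped by the sanding block alone, with the hand off both (value of joint cover above 1.41 rad and contact force between block and cover above 0.03 N and contact force between each of block, cover and the fingers below 0.01 N and contact force between cover and the arm below 0.01 N), for 0.3 s.
2. the knob is turned clockwise to its stop with the cover still propped (value of joint knob above 2.34 rad and value of joint cover above 1.41 rad), for 0.2 s.
At the end, for the whole second after the job is handed in: Cover within 0.04 rad of its stop (above 1.41), resting on the sanding block, which stands still and upright (0.08 rad) on the left ledge (foot within 4 mm of its height, centre within 30 mm of its mid-width); knob above 2.34; the hand is off everything (all of step 2 and contact force between block and cover above 0.03 N and contact force between each of block, cover and the fingers below 0.01 N and contact force between cover and the arm below 0.01 N and linear speed of block below 0.01 m/s and angle between block's own z axis and vertical below 0.08 rad and z of block in the frame of ledge between -0.004 and 0.004 m and y of block in the frame of ledge between -0.03 and 0.03 m); the robot touches nothing.
It fails at once if the cover is loaded with more than 15 N (contact force between cover and anything else above 15 N).
It fails at once if the knob is wrenched against its stop until its shaft twists more than 0.1 rad (value of joint shaft above 0.1 rad).
It fails at once if one of the bystanders is moved more than 30 mm (distance of any of water, varnish, medium, panel, palette, brush, knife, tube from where it was at the start of the episode above 0.03 m).
It also fails if it takes over 72 s, if anything falls off the work surface, if the arm or the gripper's body presses on something with over 40 N, if the wrist force passes 120 N, or if a joint passes its speed limit or range.

## Working session

There is one attempt and no reset: what is moved stays moved. The work goes in short steps, Python scripts to look and compute and a shell command to move; the robot and the scene stay as the last step left them, time stands still between calls to the robot, and variables do not carry over. Pictures are saved under pics/ and viewed, about 8 in all and at most 12, crops included, and the job is handed in when it is done.

```bash
ls; mkdir -p pics
cat > h.py <<'E'
import numpy as np, cv2
from plant import bot, viewer, workorder, finder
def pix(c,at): return np.array([at[0]*560,at[1]*420])
def ray(c,p):
    x=(p[0]-c['cx'])/c['fx'];y=(p[1]-c['cy'])/c['fy']
    R=np.array(c['R']);t=np.array(c['t'])
    return -R.T@t, R.T@np.array([x,y,1.])
def onz(c,p,z):
    o,d=ray(c,p); return o+d*(z-o[2])/d[2]
def proj(c,X):
    q=np.array(c['R'])@np.array(X)+np.array(c['t']); return np.array([c['cx']+c['fx']*q[0]/q[2],c['cy']+c['fy']*q[1]/q[2]])
E
python3 - <<'E'
from h import *
a=viewer.read_camera('scene');b=viewer.read_camera('top')
cv2.imwrite('pics/s.png',np.vstack([a['frame'],b['frame']])[:, :])
im=np.hstack([a['frame'],b['frame']]);
cv2.imwrite('pics/s.png',cv2.resize(a['frame'],(800,600)));cv2.imwrite('pics/t.png',cv2.resize(b['frame'],(800,600)))
Z=dict(dimmer=0,ledge=.082,cover_hinge=.082,cover_lip=.083,knob_grip=.07,block_mid=.025,block=0,water=0,varnish=0,medium=0,panel=0,palette=0,brush=0,knife=0,tube=0)
for n,z in Z.items():
  for c,k in((a,'scene'),(b,'top')):
    print(n,k,[(pix(c,r['at']).round(0).tolist(),onz(c,pix(c,r['at']),z).round(3).tolist()[:2],round(r['score'],2)) for r in finder.pinpoint(c,n)[:4]])
E
```

```text
pics
dimmer scene [([301.0, 247.0], [0.61, 0.068], 0.96)]
dimmer top [([297.0, 173.0], [0.616, 0.059], 0.94), ([277.0, 144.0], [0.717, 0.127], 0.54)]
ledge scene [([319.0, 219.0], [0.621, 0.135], 0.89)]
ledge top [([275.0, 170.0], [0.609, 0.13], 0.93)]
cover_hinge scene [([353.0, 177.0], [0.629, 0.316], 0.67), ([339.0, 230.0], [0.686, 0.138], 0.57)]
cover_hinge top [([276.0, 146.0], [0.687, 0.125], 0.66), ([276.0, 170.0], [0.608, 0.127], 0.36), ([435.0, 185.0], [0.556, -0.363], 0.16)]
cover_lip scene [([294.0, 202.0], [0.534, 0.141], 0.94)]
cover_lip top [([272.0, 193.0], [0.536, 0.14], 0.76)]
knob_grip scene [([134.0, 354.0], [0.454, -0.426], 0.62)]
knob_grip top [([202.0, 178.0], [0.589, 0.362], 0.32)]
block_mid scene [([305.0, 166.0], [0.47, 0.303], 0.73), ([330.0, 89.0], [0.357, 0.643], 0.59), ([316.0, 135.0], [0.431, 0.432], 0.57)]
block_mid top [([115.0, 253.0], [0.355, 0.65], 0.84), ([228.0, 213.0], [0.483, 0.286], 0.75), ([187.0, 231.0], [0.424, 0.416], 0.51)]
block scene [([262.0, 142.0], [0.288, 0.318], 0.71), ([318.0, 138.0], [0.435, 0.445], 0.66), ([305.0, 174.0], [0.478,
[... 454 characters left out ...]
 ([305.0, 167.0], [0.463, 0.316], 0.65)]
medium top [([249.0, 158.0], [0.67, 0.219], 0.66)]
panel scene [([350.0, 176.0], [0.602, 0.369], 0.85)]
panel top [([202.0, 178.0], [0.601, 0.377], 0.94), ([448.0, 228.0], [0.428, -0.43], 0.54)]
palette scene [([184.0, 381.0], [0.575, -0.404], 0.74), ([352.0, 177.0], [0.606, 0.372], 0.35)]
palette top [([436.0, 185.0], [0.57, -0.398], 0.78)]
brush scene []
brush top [([220.0, 273.0], [0.287, 0.315], 0.79), ([406.0, 216.0], [0.467, -0.295], 0.68)]
knife scene [([143.0, 274.0], [0.296, -0.257], 0.77)]
knife top [([395.0, 269.0], [0.297, -0.251], 0.9)]
tube scene [([132.0, 351.0], [0.419, -0.425], 0.72)]
tube top [([448.0, 229.0], [0.425, -0.427], 0.61)]
```

View pics/s.png

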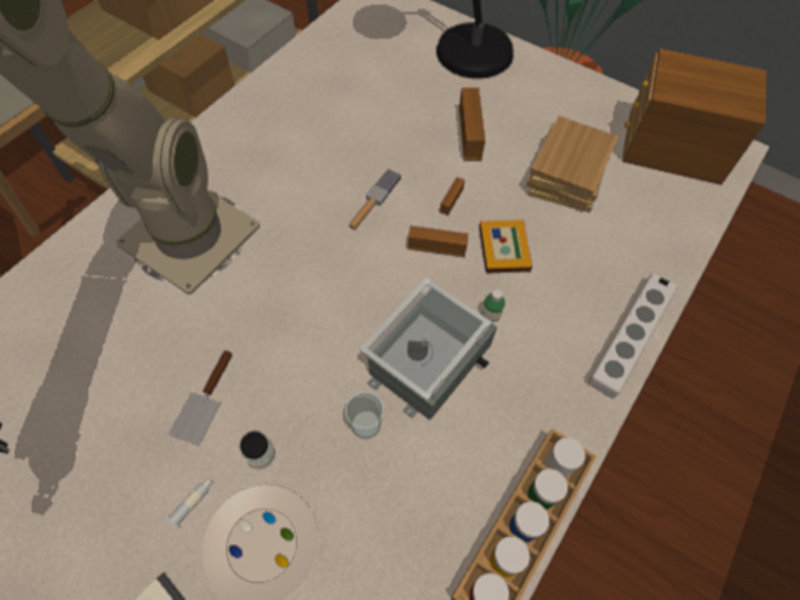

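View pics/t.png

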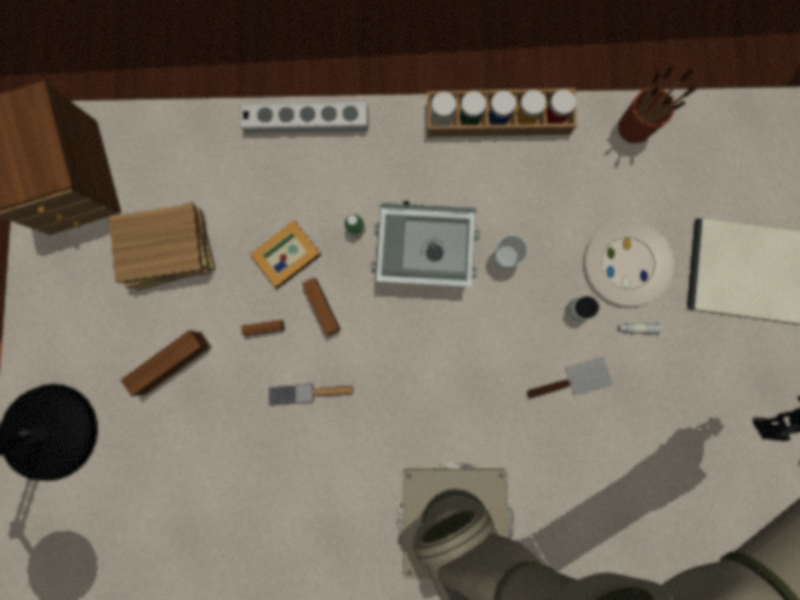

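The middle block is the candidate at scene (437,241)/top (321,306) in 800-px pictures. The large one is at top (165,362) and the small one at top (263,328). I'll measure them and confirm in a crop.

Run:
```python
from h import *
b=viewer.read_camera('top');a=viewer.read_camera('scene')
for c,k in((b,'top'),(a,'scene')):
  for n,z in(('block',.045),('cover',.085),('dimmer',.084)):
    for r in finder.outline_of(c,n)[:4]:
      m=r['region'].astype(np.uint8); ct=max(cv2.findContours(m,cv2.RETR_EXTERNAL,cv2.CHAIN_APPROX_NONE)[0],key=cv2.contourArea).reshape(-1,2)
      W=np.array([onz(c,p,z)[:2] for p in ct])
      q=cv2.minAreaRect((W*1000).astype(np.float32))
      print(k,n,round(r['score'],2),np.round(q[0]),np.round(q[1]),round(q[2],1))
I=b['frame']
cr=cv2.resize(I[130:290,80:350],(800,474),interpolation=cv2.INTER_CUBIC)
cv2.imwrite('pics/c.png',cr)
print(b['fx'],b['R'],b['t'])
```

```text
top block 0.84 [350. 638.] [ 62. 206.] 36.3
top block 0.77 [475. 294.] [136.  38.] 25.9
top block 0.58 [429. 423.] [29. 97.] 4.7
top cover 0.78 [600.  59.] [206. 166.] 86.0
top dimmer 0.85 [606.  61.] [230. 178.] 85.4
scene block 0.94 [357. 637.] [ 65. 262.] 34.2
scene block 0.88 [484. 284.] [132.  67.] 25.9
scene cover 0.89 [599.  61.] [214. 170.] 86.2
scene dimmer 0.79 [617.  39.] [253. 209.] 85.3
393.75349564206357 [[-0.00724442 -0.99963277 -0.02611195]
 [-0.99390311  0.01007094 -0.10979613]
 [ 0.11001878  0.02515734 -0.99361108]] [0.12252492 0.48704378 1.24252703]
```

View pics/c.png

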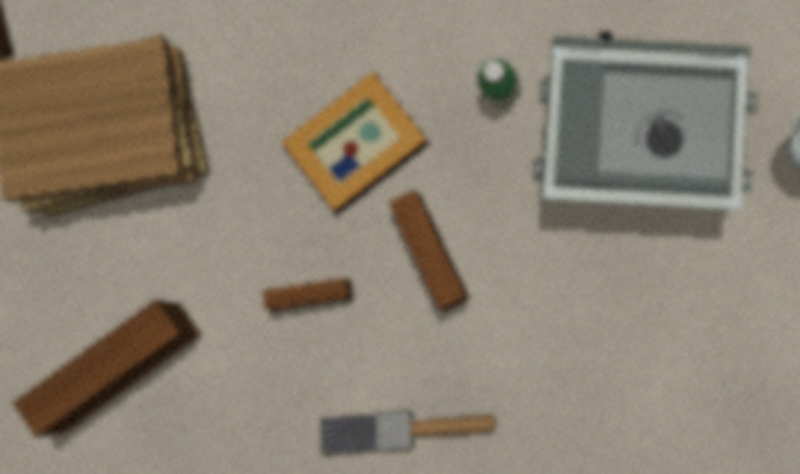

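The crop shows three blocks: large at bottom left, small at (308,295) and the middle one at (430,250), which measures about 136x38 mm. That makes the middle one the target, at about (0.474, 0.293) with yaw 26°. The dimmer is at about (0.618, 0.059) with yaw -4°.

```bash
cat >> h.py <<'E'
from scipy.spatial.transform import Rotation as Ro
def pose():
    s=bot.get_state(); q=s['orientation']; return np.array(s['position']),Ro.from_quat([q[1],q[2],q[3],q[0]]),s
def rel(target,yaw):
    """shift in tool axes (cm) & spin (deg) so that TCP goes to target; yaw = wanted world yaw (deg) of tool x (mod 180)"""
    p,R,s=pose(); M=R.as_matrix()
    cur=np.degrees(np.arctan2(M[1,0],M[0,0])); d=(yaw-cur+90)%180-90
    print('t',round(s['time'],2),'pos',p.round(4),'yawx',round(cur,2),'z',M[:,2].round(4),'w',round(s['width'],4),'F',np.round(s['ft_force'],2),'T',np.round(s['ft_torque'],3),'j7',round(s['joint_pos'][6],2))
    print('shift tool cm',(M.T@(np.array(target)-p)*100).round(2),'spin deg',round(-d,2))
E
python3 -c "
from h import *
rel([.427,.270,.20],26)
print(bot.tip_extent)"
```

```text
t 2.0 pos [ 0.2576 -0.5695  0.2503] yawx 24.34 z [ 0.e+00 -1.e-04 -1.e+00] w 0.0856 F [ 0.54 -0.61 -0.45] T [-0.014 -0.019 -0.05 ] j7 -0.09
shift tool cm [ 50.03 -69.5    5.03] spin deg -1.66
0.019
```

```bash
python3 -m jog '[[3.9,-2.3,0,0,8],[3.9,-2.3,0,0,8],[3.9,-2.3,0,0,8],[3.9,-2.3,0,0,8],[3.9,-2.3,0,0,8],[3.9,-2.3,0,0,8],[3.9,-2.3,0,0,8],[3.9,-2.3,0,0,8],[3.9,-2.3,0,0,8],[3.9,-2.3,0,0,8],[1.1,-4.6,0,0,8],[1.1,-4.6,0,0,8],[1.1,-4.6,0,0,8],[1.1,-4.6,0,0,8],[1.1,-4.6,0,0,8],[1.1,-4.6,0,0,8],[1.1,-4.6,0,0,8],[1.1,-4.6,0,0,8],[1.1,-4.6,0.5,0,7],[1.1,-4.6,0.5,-1.6,7]]'
python3 - <<'E'
from h import *
rel([.427,.270,.20],26)
w=viewer.read_camera('wrist')
print(w['frame'].shape,w['fx'],w['cx'],w['cy'])
R=np.array(w['R']);t=np.array(w['t']);o=-R.T@t
def wray(p):
    u=np.array([(p[0]-w['cx'])/w['fx'],(p[1]-w['cy'])/w['fy']]);r=np.hypot(*u)
    return R.T@np.array([*(u/r*np.sin(r) if r>0 else u),np.cos(r)])
def wz(p,z): d=wray(p);return o+d*(z-o[2])/d[2]
for n in('block','block_mid'):
  z={'block':0,'block_mid':.025}[n]
  print(n,[(pix(w,r['at']).round().tolist(),wz(pix(w,r['at']),z).round(3).tolist()[:2],round(r['score'],2)) for r in finder.pinpoint(w,n)[:3]])
for r in finder.outline_of(w,'block')[:3]:
  ct=max(cv2.findContours(r['region'].astype(np.uint8),cv2.RETR_EXTERNAL,cv2.CHAIN_APPROX_NONE)[0],key=cv2.contourArea).reshape(-1,2)
  for z in(.0,.05):
    q=cv2.minAreaRect(np.array([wz(p,z)[:2]*1000 for p in ct],np.float32)); print(round(r['score'],2),z,np.round(q[0]),np.round(q[1]),round(q[2],1))
cv2.imwrite('pics/w.png',w['frame'])
E
```

```text
time: 4.0
position: [0.4283, 0.267, 0.2407]
orientation: [0.0, 0.975, 0.224, 0.001]
ft_force: [1.0, 0.3, -0.1]
width: 0.0699
t 4.0 pos [0.4283 0.267  0.2407] yawx 25.92 z [ 0.0015  0.     -1.    ] w 0.0699 F [ 0.96  0.27 -0.09] T [-0.061 -0.067 -0.057] j7 -1.85
shift tool cm [ 0.01 -0.33  4.07] spin deg -0.08
(420, 560, 3) 325.19226210127806 280.107026172421 207.54577995238566
block [([154.0, 115.0], [0.432, 0.432], 0.94), ([275.0, 125.0], [0.479, 0.298], 0.73), ([18.0, 115.0], [0.356, 0.643], 0.6)]
block_mid [([277.0, 126.0], [0.48, 0.295], 0.65), ([1.0, 118.0], [0.351, 0.653], 0.57), ([499.0, 357.0], [0.323, -0.211], 0.54)]
0.81 0.0 [476. 297.] [148.  38.] 26.1
0.81 0.05 [479. 297.] [128.  33.] 26.1
0.7 0.0 [377. 633.] [ 71. 144.] 35.4
0.7 0.05 [394. 587.] [ 61. 124.] 35.4
0.6 0.0 [429. 441.] [ 29. 110.] 7.7
0.6 0.05 [438. 422.] [25. 95.] 7.7
```

View pics/w.png

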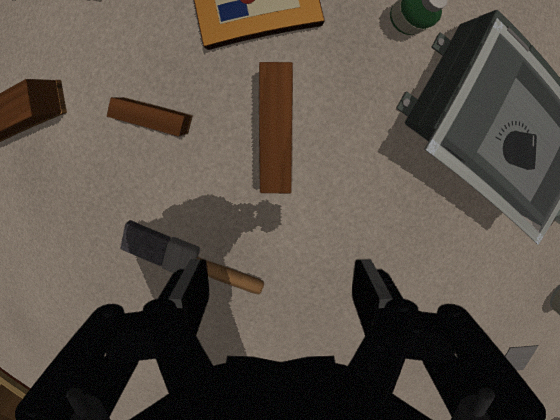

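The wrist view shows the middle block upright at about (276,127), with clear floor around it. Measured, it is at (0.479, 0.297) with yaw 26.1°. I'll grasp it near its robot-side end.

```bash
python3 -m jog '[[0.35,-0.25,2,0,7],[0.4,-0.25,4,0,7],[0,0,4,0,7],[0,0,4,0,7],[0,0,3,0,7],[0,0,2.5,0,7],[0,0,1.4,0,7],[0,0,0,0,7],[0,0,0,0,3],[0,0,0,0,2.5],[0,0,0,0,2.5],[0,0,0,0,2.5],[0,0,0,0,2.5]]'; python3 -c "
from h import *
rel([.4,.2,.2],-4)"
```

```text
time: 5.5
position: [0.4343, 0.2736, 0.0328]
orientation: [-0.0, 0.975, 0.224, 0.001]
ft_force: [-1.2, -0.9, 9.0]
width: 0.0314
t 5.5 pos [0.4343 0.2736 0.0328] yawx 25.93 z [ 2.4e-03  7.0e-04 -1.0e+00] w 0.0314 F [-1.24 -0.87  9.03] T [-0.167  0.235 -0.007] j7 -2.04
shift tool cm [ -6.26   5.12 -16.74] spin deg 29.93
```

```bash
python3 -m jog '[[0,0,-1.2,0,2.5],[0,0,-1.4,0,2.5],[-2.3,2.2,0,0,2.5],[-2.3,2.2,0,0,2.5],[-2.3,2.2,0,0,2.5],[-2.4,2.3,0,0,2.5],[0,0,0,7.5,2.5],[0,0,0,7.5,2.5],[0,0,0,7.5,2.5],[0,0,0,7.5,2.5],[0,0,0,0,2.5]]'
cat >> h.py <<'E'
def wz(w,p,z):
    R=np.array(w['R']);o=-R.T@np.array(w['t'])
    u=np.array([(p[0]-w['cx'])/w['fx'],(p[1]-w['cy'])/w['fy']]);r=np.hypot(*u)
    d=R.T@np.array([*(u/r*np.sin(r)),np.cos(r)]);return o+d*(z-o[2])/d[2]
B0=np.array([.618,.059]);BY=-4.
def box(xy,z=None):
    a=np.radians(BY);return np.array([[np.cos(a),np.sin(a)],[-np.sin(a),np.cos(a)]])@(np.array(xy)[:2]-B0)
def wld(bx,by):
    a=np.radians(BY);return B0+np.array([[np.cos(a),-np.sin(a)],[np.sin(a),np.cos(a)]])@np.array([bx,by])
E
python3 - <<'E'
from h import *
rel([*wld(-.1995,.077),.058],-4)
w=viewer.read_camera('wrist');cv2.imwrite('pics/w2.png',w['frame'])
for n,z in(('ledge',.082),('cover_lip',.083),('cover_hinge',.082),('dimmer',0),('knob_grip',.07),('block_mid',pose()[0][2]-.0078)):
  print(n,[(pix(w,r['at']).round().tolist(),wz(w,pix(w,r['at']),z).round(3).tolist()[:2],round(r['score'],2)) for r in finder.pinpoint(w,n)[:2]])
t=viewer.read_camera('top')
for r in finder.outline_of(t,'block')[:4]:
  ct=max(cv2.findContours(r['region'].astype(np.uint8),cv2.RETR_EXTERNAL,cv2.CHAIN_APPROX_NONE)[0],key=cv2.contourArea).reshape(-1,2)
  q=cv2.minAreaRect(np.array([onz(t,p,.07)[:2]*1000 for p in ct],np.float32)); print(round(r['score'],2),np.round(q[0]),np.round(q[1]),round(q[2],1))
E
```

```text
time: 6.6
position: [0.389, 0.1525, 0.0583]
orientation: [0.0, 0.999, -0.036, 0.001]
ft_force: [-0.5, -0.8, -1.4]
width: 0.0316
t 6.6 pos [0.389  0.1525 0.0583] yawx -4.17 z [ 1.4e-03 -1.0e-04 -1.0e+00] w 0.0316 F [-0.47 -0.82 -1.44] T [-0.004  0.11   0.019] j7 -2.24
shift tool cm [3.55 0.02 0.03] spin deg -0.17
ledge []
cover_lip []
cover_hinge []
dimmer []
knob_grip []
block_mid [([280.0, 174.0], [0.439, 0.149], 0.86)]
0.98 [351. 629.] [ 63. 201.] 35.5
0.65 [489. 139.] [36. 20.] 44.4
0.61 [427. 418.] [24. 93.] 7.6
```

View pics/w2.png

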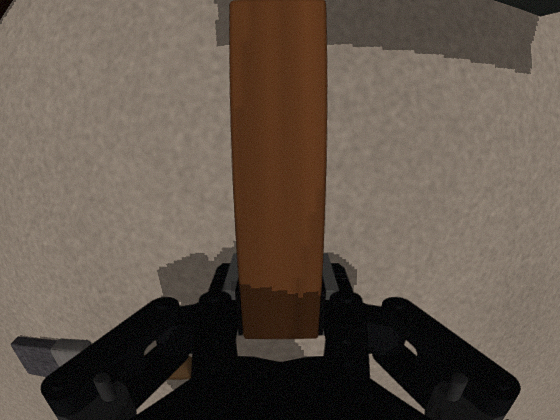

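The block is held straight, its mid 50 mm ahead of the TCP. I'll slide it under the overhang, then lift.

```bash
python3 -m jog '[[1,0,0,0,2.5],[1,0,0,0,2.5],[1,0,0,0,2.5],[0.5,0,0,0,2.5],[0,0,0,0,2.5]]'; python3 -m jog '[[0,0,-0.3,0,2.5],[0,0,-0.3,0,2.5],[0,0,-0.3,0,2.5],[0,0,-0.4,0,2.5],[0,0,-0.5,0,2.5],[0,0,-0.5,0,2.5],[0,0,-0.5,0,2.5],[0,0,0,0,2.5]]'; python3 -c "
from h import *
rel([*wld(-.1995,.077),.12],-4)"
```

```text
time: 7.55
position: [0.4243, 0.1499, 0.0572]
orientation: [-0.0, 0.999, -0.036, -0.0]
ft_force: [-0.1, -1.1, -1.9]
width: 0.0312
time: 8.35
position: [0.4239, 0.1499, 0.086]
orientation: [0.0, 0.999, -0.035, 0.0]
ft_force: [-0.6, 0.4, -2.8]
width: 0.0309
t 8.35 pos [0.4239 0.1499 0.086 ] yawx -4.07 z [ 9.e-04 -1.e-04 -1.e+00] w 0.0309 F [-0.6   0.38 -2.76] T [ 0.063  0.183 -0.017] j7 -2.2
shift tool cm [ 0.06  0.02 -3.4 ] spin deg -0.07
```

```bash
python3 -m jog '[[0,0,-0.6,0,2.5],[0,0,-0.7,0,2.5],[0,0,-0.7,0,2.5],[0,0,-0.7,0,2.5],[0,0,-0.6,0,2.5],[0,0,0,0,2.5]]'
python3 - <<'E'
from h import *
rel([*wld(-.1995,.077),.119],-4)
a=viewer.read_camera('scene')
cv2.imwrite('pics/s2.png',cv2.resize(a['frame'][130:310,200:420],(800,654))[:600])
E
```

```text
time: 8.95
position: [0.424, 0.15, 0.1192]
orientation: [-0.0, 0.999, -0.035, 0.001]
ft_force: [-0.6, 1.0, -1.9]
width: 0.0314
t 8.95 pos [0.424  0.15   0.1192] yawx -4.06 z [ 1.4e-03  1.0e-04 -1.0e+00] w 0.0314 F [-0.56  0.99 -1.94] T [0.055 0.255 0.006] j7 -2.16
shift tool cm [0.04 0.03 0.02] spin deg -0.06
```

View pics/s2.png

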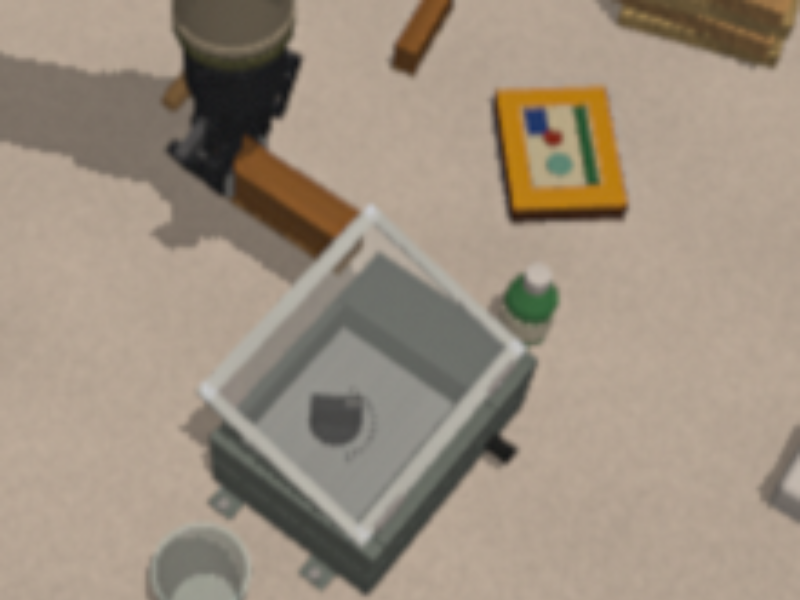

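The cover's front edge rests on the block end at about (340,235). Now I'll push in.

```bash
python3 -m jog '[[0.5,0,0,0,2.5],[1,0,0,0,2.5],[1,0,0,0,2.5],[1,0,0,0,2.5],[1,0,0,0,2.5],[1,0,0,0,2.5],[1,0,0,0,2.5],[0.5,0,0,0,2.5],[0,0,0,0,2.5]]'; python3 -m jog '[[0,0,0.1,0,2.5],[0,0,0.1,0,2.5],[0,0,0,0,2.5]]';python3 -m jog '[[0,0,0.1,0,2.5],[0,0,0,0,2.5]]'; python3 -c "
from h import *
rel([*wld(-.057,.077),.119],-4)"
```

```text
time: 9.9
position: [0.494, 0.1448, 0.1182]
orientation: [-0.0, 0.999, -0.036, 0.0]
ft_force: [-0.3, -0.8, -2.1]
width: 0.0312
time: 10.2
position: [0.4929, 0.1449, 0.1162]
orientation: [0.0, 0.999, -0.035, -0.0]
ft_force: [-1.7, -0.7, -2.6]
width: 0.0314
time: 10.4
position: [0.4932, 0.145, 0.1152]
orientation: [0.0, 0.999, -0.035, 0.0]
ft_force: [-1.7, -0.2, -3.2]
width: 0.0313
t 10.4 pos [0.4932 0.145  0.1152] yawx -4.04 z [ 0.e+00 -1.e-04 -1.e+00] w 0.0313 F [-1.74 -0.15 -3.15] T [0.072 0.366 0.003] j7 -2.17
shift tool cm [ 7.35  0.   -0.38] spin deg -0.04
```

```bash
python3 -m jog '[[0.5,0,0,0,2.5],[0.7,0,0,0,2.5],[0.7,0,0,0,2.5],[0.7,0,0,0,2.5],[0.7,0,0,0,2.5],[0.7,0,0,0,2.5],[0.5,0,0,0,2.5],[0.5,0,0,0,2.5],[0,0,0,0,2.5]]'; python3 -m jog '[[0,0,0.1,0,2.5],[0,0,0,0,2.5]]'; python3 -c "
from h import *
rel([*wld(-.057,.077),.1148],-4)
a=viewer.read_camera('scene')
cv2.imwrite('pics/s3.png',cv2.resize(a['frame'][130:310,200:420],(800,654))[:600])"
```

```text
time: 11.3
position: [0.544, 0.1413, 0.1153]
orientation: [-0.0, 0.999, -0.036, 0.0]
ft_force: [-1.5, -0.0, -3.6]
width: 0.0311
time: 11.5
position: [0.5436, 0.1414, 0.1148]
orientation: [0.0, 0.999, -0.035, 0.001]
ft_force: [-0.4, -1.4, 2.0]
width: 0.0311
t 11.5 pos [0.5436 0.1414 0.1148] yawx -4.06 z [ 1.2e-03 -2.0e-04 -1.0e+00] w 0.0311 F [-0.4  -1.44  2.03] T [-0.12   0.051  0.007] j7 -2.16
shift tool cm [ 2.29 -0.01  0.  ] spin deg -0.06
```

View pics/s3.png

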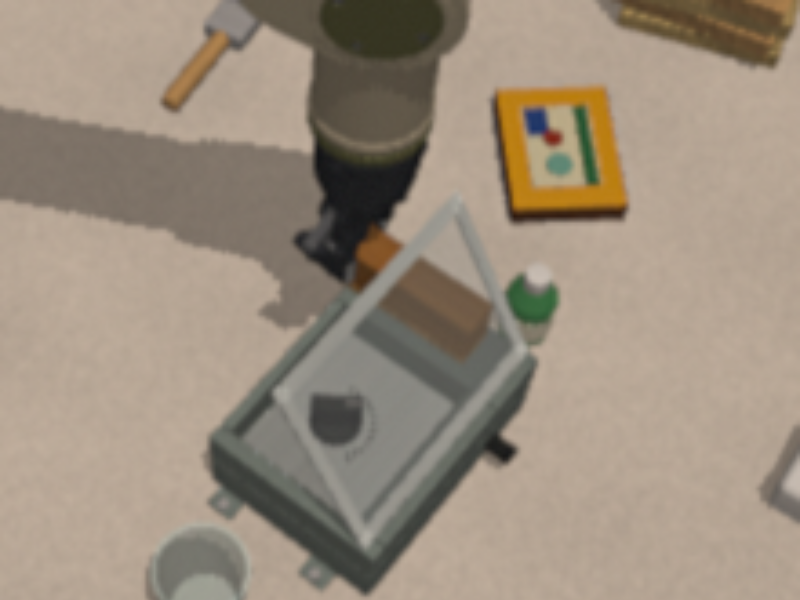

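The block is on the ledge, foot contact felt (Fz rose 5 N), and the cover is past 1 rad and clear of the hand. Next I'll push on, then take fine steps.

```bash
python3 -m jog '[[0.3,0,-0.03,0,2.5],[0.4,0,0,0,2.5],[0.4,0,0,0,2.5],[0.3,0,0,0,2.5],[0.2,0,0,0,2.5],[0,0,0,0,2.5]]'; python3 -m jog '[[0.1,0,0,0,2.5],[0,0,0,0,2.5]]';python3 -m jog '[[0.1,0,0,0,2.5],[0,0,0,0,2.5]]'; python3 -m jog '[[0.1,0,0,0,2.5],[0,0,0,0,2.5]]'
```

```text
time: 12.15
position: [0.5596, 0.1405, 0.1148]
orientation: [-0.0, 0.999, -0.035, 0.0]
ft_force: [-2.6, 1.2, 3.5]
width: 0.0312
time: 12.35
position: [0.5602, 0.1405, 0.1148]
orientation: [-0.0, 0.999, -0.035, 0.0]
ft_force: [-4.5, 0.7, 6.2]
width: 0.0311
time: 12.55
position: [0.5612, 0.1404, 0.1148]
orientation: [-0.0, 0.999, -0.035, 0.0]
ft_force: [-5.0, 0.6, 5.6]
width: 0.0313
time: 12.75
position: [0.5622, 0.1403, 0.1148]
orientation: [-0.0, 0.999, -0.035, 0.0]
ft_force: [-4.0, 0.1, 4.8]
width: 0.0315
```

```bash
python3 -m jog '[[0,0,-0.04,0,2.5],[0,0,0,0,2.5]]'; python3 -m jog '[[0.05,0,0,0,2.5],[0,0,0,0,2.5]]';python3 -m jog '[[0.05,0,0,0,2.5],[0,0,0,0,2.5]]'; python3 -c "
from h import *
rel([*wld(-.057,.077),.1148],-4)
a=viewer.read_camera('scene')
cv2.imwrite('pics/s4.png',cv2.resize(a['frame'][130:310,200:420],(800,654))[:600])
t=viewer.read_camera('top')
for c in (a,t):
  for r in finder.pinpoint(c,'cover_lip')[:2]:
    # intersect ray with plane y_box=.077, report box x,z
    o,d=ray(c,pix(c,r['at'])); oy=box(o)[1]; dy=box(o+d)[1]-oy; X=o+d*(.077-oy)/dy
    b=box(X); print('lip',b.round(4),X[2].round(4),'ang',np.arctan2(X[2]-.083,.063-b[0]).round(3),round(r['score'],2))
"
```

```text
time: 12.95
position: [0.5623, 0.1401, 0.1149]
orientation: [-0.0, 0.999, -0.035, 0.0]
ft_force: [-0.7, 0.7, 0.8]
width: 0.0312
time: 13.15
position: [0.5628, 0.14, 0.1149]
orientation: [-0.0, 0.999, -0.035, 0.0]
ft_force: [-1.3, 1.5, 0.4]
width: 0.0313
time: 13.35
position: [0.5633, 0.1398, 0.115]
orientation: [0.0, 0.999, -0.035, 0.0]
ft_force: [-1.8, 0.9, -0.1]
width: 0.0314
t 13.35 pos [0.5633 0.1398 0.115 ] yawx -4.07 z [ 1.e-04 -1.e-04 -1.e+00] w 0.0314 F [-1.81  0.86 -0.12] T [0.158 0.175 0.071] j7 -2.16
shift tool cm [ 0.32 -0.02  0.02] spin deg -0.07
lip [-0.0146  0.077 ] 0.0613 ang -0.273 0.7
lip [0.0287 0.077 ] 0.2436 ang 1.36 0.59
lip [-0.2918  0.077 ] 0.9038 ang 1.163 0.17
```

View pics/s4.png

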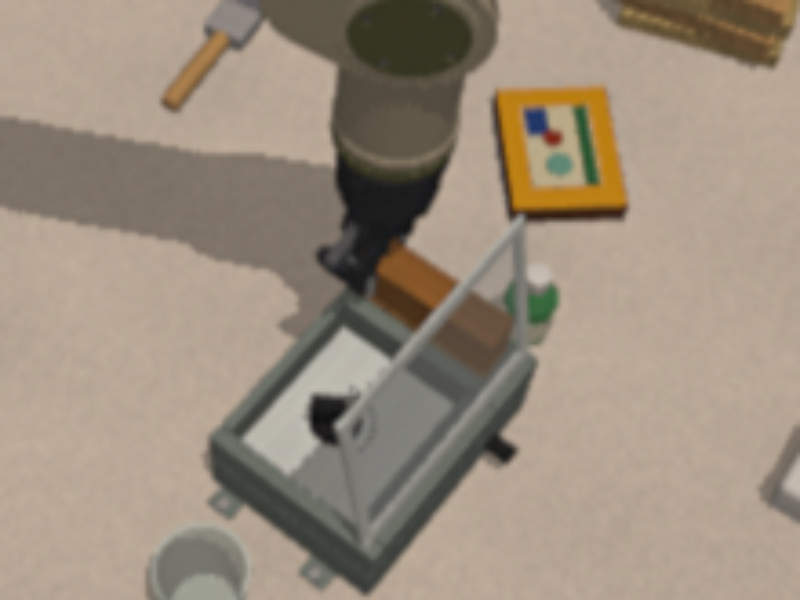

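```bash
for i in 1 ; do python3 -m jog '[[0.05,0,0,0,2.5],[0,0,0,0,2.5]]'; python3 -m jog '[[0.05,0,0,0,2.5],[0,0,0,0,2.5]]'; python3 -m jog '[[0.05,0,0,0,2.5],[0,0,0,0,2.5]]'; done | grep -E 'pos|force'
```

```text
position: [0.5637, 0.1398, 0.115]
ft_force: [-1.4, 0.8, -0.0]
position: [0.5643, 0.1398, 0.115]
ft_force: [-1.5, 0.6, 0.3]
position: [0.5648, 0.1397, 0.115]
ft_force: [-0.9, -0.2, -0.8]
```

```bash
(python3 -m jog '[[0.05,0,0,0,2.5],[0,0,0,0,2.5]]'; python3 -m jog '[[0.05,0,0,0,2.5],[0,0,0,0,2.5]]'; python3 -m jog '[[0.04,0,0,0,2.5],[0,0,0,0,2.5]]') | grep -E 'pos|force'
```

```text
position: [0.5653, 0.1397, 0.115]
ft_force: [-1.2, -0.4, 0.1]
position: [0.5658, 0.1397, 0.115]
ft_force: [-0.1, 0.2, -0.6]
position: [0.5662, 0.1397, 0.115]
ft_force: [-0.5, 0.1, -1.0]
```

```bash
(python3 -m jog '[[0.04,0,0,0,2.5],[0,0,0,0,2.5]]'; python3 -m jog '[[0.04,0,0,0,2.5],[0,0,0,0,2.5]]') | grep -E 'pos|force'; python3 -c "
from h import *
rel([*wld(-.057,.077),.115],-4)
t=viewer.read_camera('top');a=viewer.read_camera('scene')
for c in (a,t):
  for r in finder.pinpoint(c,'cover_lip')[:2]:
    o,d=ray(c,pix(c,r['at'])); oy=box(o)[1]; dy=box(o+d)[1]-oy; X=o+d*(.077-oy)/dy
    b=box(X); print('lip',pix(c,r['at']).round(1),b.round(4),X[2].round(4),'ang',np.arctan2(X[2]-.083,.063-b[0]).round(3),round(r['score'],2))
  for th in (1.3,1.36,1.4,1.44,1.48,1.52):
    print(th,[proj(c,[*wld(.063-.162*np.cos(th)+.003*np.sin(th),y),.083+.162*np.sin(th)]).round(1).tolist() for y in(-.103,.103)])
cv2.imwrite('pics/s5.png',cv2.resize(a['frame'][150:300,250:400],(600,600),interpolation=cv2.INTER_CUBIC))
"
```

```text
position: [0.5666, 0.1397, 0.115]
ft_force: [-1.2, 0.2, -0.2]
position: [0.567, 0.1397, 0.115]
ft_force: [-0.6, 0.7, -0.2]
t 15.15 pos [0.567  0.1397 0.115 ] yawx -4.06 z [ 1.e-04  0.e+00 -1.e+00] w 0.0316 F [-0.59  0.74 -0.24] T [-0.052  0.088  0.018] j7 -2.16
shift tool cm [-0.05 -0.01  0.  ] spin deg -0.06
lip [337.4 198.7] [0.0367 0.077 ] 0.2294 ang 1.393 0.63
1.3 [[288.2, 244.6], [339.2, 186.8]]
1.36 [[291.5, 246.5], [342.5, 188.3]]
1.4 [[293.7, 247.9], [344.7, 189.4]]
1.44 [[296.0, 249.3], [346.9, 190.5]]
1.48 [[298.2, 250.8], [349.1, 191.8]]
1.52 [[300.5, 252.4], [351.4, 193.1]]
lip [437.3 184.4] [-0.3084  0.077 ] 1.4793 ang 1.311 0.51
1.3 [[336.9, 148.3], [261.7, 144.2]]
1.36 [[337.2, 144.7], [261.8, 140.6]]
1.4 [[337.4, 142.3], [262.0, 138.2]]
1.44 [[337.5, 139.9], [262.1, 135.8]]
1.48 [[337.7, 137.5], [262.2, 133.5]]
1.52 [[337.8, 135.1], [262.4, 131.1]]
```

View pics/s5.png

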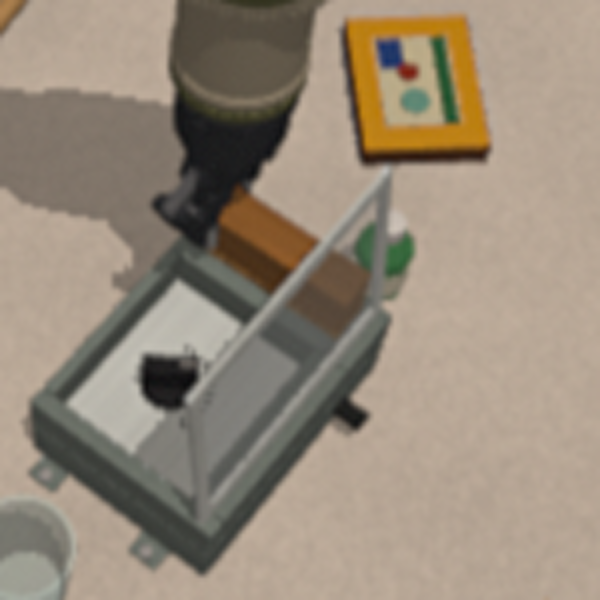

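The cover corners are at about (347,192) and (299,248) in full-frame pixels, so roughly 1.44 rad. No stop felt yet, so I'll keep feeling forward.

```bash
(python3 -m jog '[[0.04,0,0,0,2.5],[0,0,0,0,2.5]]'; python3 -m jog '[[0.04,0,0,0,2.5],[0,0,0,0,2.5]]') | grep -E 'pos|force'
```

```text
position: [0.5673, 0.1397, 0.115]
ft_force: [-0.4, 0.4, -0.3]
position: [0.5675, 0.1397, 0.1149]
ft_force: [-2.9, 0.3, 0.2]
```

```bash
(python3 -m jog '[[0.03,0,0,0,2.5],[0,0,0,0,2.5]]') | grep -E 'pos|force'; python3 -c "
from h import *
print(np.mean([(viewer.read_camera('top'),bot.get_state()['ft_force'])[1] for _ in range(4)],0))"
```

```text
position: [0.5676, 0.1397, 0.1149]
ft_force: [-5.0, -0.1, 1.1]
[-4.39948551  0.04857839  1.20434484]
```

The stop is felt: Fx is -4.4 N and the advance has stalled. Releasing.

```bash
python3 -m jog '[[0,0,0,0,3.4],[0,0,0,0,3.8],[0,0,0,0,4.5],[0,0,0,0,5.2],[0,0,0,0,5.2],[0,0,0,0,5.2]]' | grep -E 'pos|force|wid'; python3 -c "
from h import *
a=viewer.read_camera('scene')
cv2.imwrite('pics/s6.png',cv2.resize(a['frame'][150:300,250:400],(600,600),interpolation=cv2.INTER_CUBIC))
"
```

```text
position: [0.5681, 0.1396, 0.115]
ft_force: [0.1, 0.9, -0.5]
width: 0.052
```

View pics/s6.png

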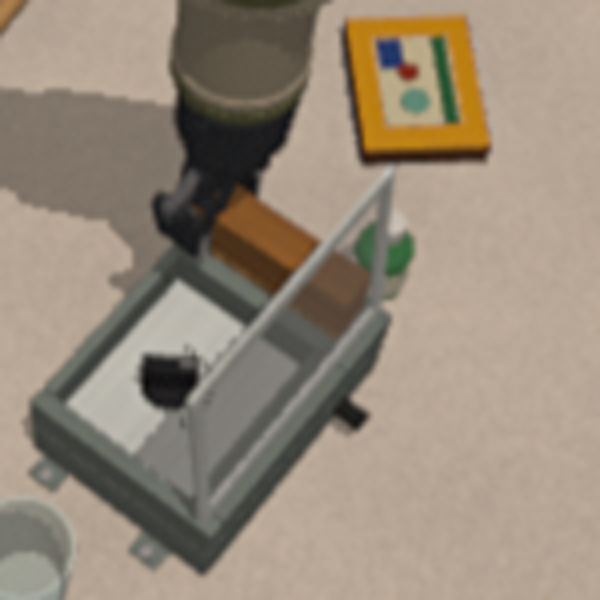

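The cover stands at about 1.45 rad and rests on the block, with the fingers open around its near end. Now I'll retreat and look at the knob.

```bash
python3 -m jog '[[0,0,-1,0,5.2],[0,0,-2,0,5.2],[0,0,-3,0,5.2],[0,0,-4,0,5.2],[-1.5,1.2,-3,0,5],[-1.5,2.8,-1,0,4],[-1.5,2.8,0,0,4],[-1,1.5,0,0,4],[-1,1.5,0,0,4],[0,0,0,0,4]]' | grep -E 'pos|force|wid'
python3 - <<'E'
from h import *
rel([*wld(-.021,-.021),.2],-4)
w=viewer.read_camera('wrist');t=viewer.read_camera('top')
p=pose()[0];print('cam-tcp',(-np.array(w['R']).T@np.array(w['t'])-p).round(3))
for c,f,k in((w,wz,'w'),(t,onz,'t')):
  for r in finder.pinpoint(c,'knob_grip')[:2]: print(k,pix(c,r['at']).round(1),box(f(c,pix(c,r['at']),.07)).round(4),round(r['score'],2))
  for r in finder.pinpoint(c,'ledge')[:1]: print(k,'ledge',box(f(c,pix(c,r['at']),.082)).round(4),round(r['score'],2))
  for r in finder.outline_of(c,'knob')[:1]:
    y,x=np.nonzero(r['region']);print(k,r['score'],x.min(),x.max(),y.min(),y.max())
    if k=='w':
      x0,y0=int(x.mean()),int(y.mean());print(x0,y0)
      # rectify: ortho map at z=.078, 0.25mm/px, box axes: up=+x, left=+y
      N=240;R=np.array(c['R']);T=np.array(c['t'])
      M=np.zeros((N,N,2),np.float32)
      for i in range(N):
        for j in range(N):
          q=R@np.array([*wld(-.021+(N/2-i)*.0004,-.021+(N/2-j)*.0004),.078])+T
          h=np.hypot(q[0],q[1]);a=np.arctan2(h,q[2])
          M[i,j]=(c['cx']+c['fx']*a*q[0]/h,c['cy']+c['fy']*a*q[1]/h)
      im=cv2.remap(c['frame'],M,None,cv2.INTER_CUBIC)
      cv2.imwrite('pics/k.png',np.hstack([cv2.resize(im,(480,480)),cv2.resize(c['frame'],(320,240)).repeat(2,0)[:480]]))
E
```

```text
position: [0.4956, 0.0446, 0.2559]
ft_force: [-0.6, -0.3, -0.8]
width: 0.04
t 17.8 pos [0.4956 0.0446 0.2559] yawx -4.21 z [ 0.001  -0.0015 -1.    ] w 0.04 F [-0.61 -0.26 -0.84] T [ 0.003 -0.055 -0.048] j7 -1.87
shift tool cm [10.   -0.24  5.6 ] spin deg -0.21
cam-tcp [ 0.076 -0.007  0.124]
w [281.1  83.7] [-0.0201 -0.0239] 0.86
w 0.97 259 299 63 105
278 84
t [273.7 163.5] [0.0094 0.076 ] 0.44
t ledge [-0.0095  0.078 ] 0.94
```

View pics/k.png

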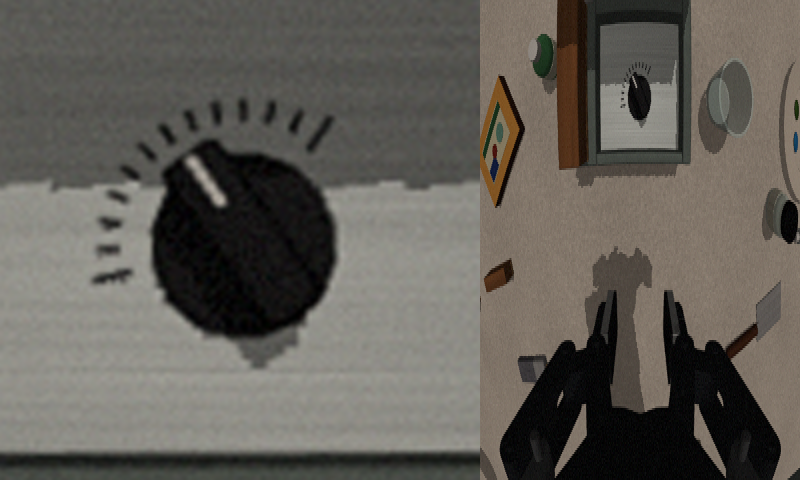

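The knob pointer is about 37° left of box +x, so the knob reads about 1.15; the bright-end tick is about 37° to the right, about 2.45. I'll flip the tool half a turn so the wrist camera faces away from the cover and joint 7 has range.

```bash
python3 -m jog '[[0,0,0,-8.4,4],[0,0,0,-8.4,4],[0,0,0,-8.4,4],[0,0,0,-8.4,4],[0,0,0,-8.4,4],[0,0,0,-8.4,4],[0,0,0,-8.4,4],[0,0,0,-8.4,4],[0,0,0,-8.4,4],[0,0,0,-8.4,4],[0,0,0,-8.4,4],[0,0,0,-8.4,4],[0,0,0,-8.4,4]]' | grep -E 'pos|force|wid';python3 -m jog '[[0,0,0,-8.4,4],[0,0,0,-8.4,4],[0,0,0,-8.4,4],[0,0,0,-8.4,4],[0,0,0,-8.4,4],[0,0,0,-8.4,4],[0,0,0,-8.4,4],[0,0,0,-8.4,4],[0,0,0,-8.4,4],[0,0,0,-8.4,4],[0,0,0,-8.4,4],[0,0,0,-8.4,4],[0,0,0,-7.2,4],[0,0,0,0,4]]' | grep -E 'pos|force|wid'; python3 -c "
from h import *
rel([*wld(-.0205,-.0225),.074],33)"
```

```text
position: [0.4963, 0.0468, 0.2549]
ft_force: [-0.0, -0.3, 0.0]
width: 0.0402
position: [0.4963, 0.0467, 0.255]
ft_force: [0.2, -0.4, -0.5]
width: 0.0404
t 20.9 pos [0.4963 0.0467 0.255 ] yawx -146.72 z [-1.e-04  3.e-04 -1.e+00] w 0.0404 F [ 0.25 -0.43 -0.54] T [0.012 0.023 0.001] j7 1.9
shift tool cm [-7.85 -6.2  18.09] spin deg 0.28
```

```bash
python3 -m jog '[[-1.5,-1.2,0,0,4],[-2.5,-2,0,0,4],[-2.5,-2,2,0,4],[-1.3,-1,3,0,4],[0,0,3,0,4],[0,0,3,0,4],[0,0,2.5,0,4],[0,0,1.5,0,4],[0,0,1.2,0,4],[0,0,1,0,4],[0,0,0.8,0,4],[0,0,0,0,4]]' | grep -E 'pos|force|wid'; python3 -c "
from h import *
rel([*wld(-.0205,-.0225),.074],33)"
```

```text
position: [0.5952, 0.0371, 0.0745]
ft_force: [-1.2, 0.1, -0.0]
width: 0.0399
t 22.1 pos [0.5952 0.0371 0.0745] yawx -146.89 z [-7.e-04 -2.e-04 -1.e+00] w 0.0399 F [-1.18  0.06 -0.01] T [-0.054  0.027 -0.009] j7 1.73
shift tool cm [-0.11  0.04  0.05] spin deg 0.11
```

```bash
python3 -m jog '[[0,0,0,0,3],[0,0,0,0,2.4],[0,0,0,0,2],[0,0,0,0,1.7],[0,0,0,0,1.5],[0,0,0,0,1.2],[0,0,0,0,1],[0,0,0,0,1],[0,0,0,0,1]]' | grep -E 'pos|force|wid'; python3 -c "
from h import *
rel([*wld(-.0205,-.0225),.074],33)"
```

```text
position: [0.5954, 0.0375, 0.0754]
ft_force: [-2.1, 1.0, 5.0]
width: 0.0132
t 23.0 pos [0.5954 0.0375 0.0754] yawx -146.85 z [ 1.e-04  1.e-04 -1.e+00] w 0.0132 F [-2.12  1.02  4.99] T [ 0.211  0.624 -0.037] j7 1.73
shift tool cm [-0.07  0.01  0.14] spin deg 0.15
```

```bash
python3 -m jog '[[0,0,0,2,1],[0,0,0,2,1],[0,0,0,2,1],[0,0,0,0,1]]' | grep -E 'pos|force|wid'; python3 -c "
from h import *
rel([*wld(-.0205,-.0225),.074],33)"; python3 -m jog '[[0,0,0,3,1],[0,0,0,3,1],[0,0,0,3,1],[0,0,0,3,1],[0,0,0,3,1],[0,0,0,3,1],[0,0,0,3,1],[0,0,0,3,1],[0,0,0,3,1],[0,0,0,3,1],[0,0,0,3,1],[0,0,0,0,1]]' | grep -E 'pos|force|wid'; python3 -c "
from h import *
rel([*wld(-.0205,-.0225),.074],33)"
```

```text
position: [0.5954, 0.0376, 0.0754]
ft_force: [-3.6, 0.8, 5.8]
width: 0.0128
t 23.4 pos [0.5954 0.0376 0.0754] yawx -152.9 z [ 1.e-04  1.e-04 -1.e+00] w 0.0128 F [-3.58  0.77  5.79] T [0.295 0.704 0.09 ] j7 1.63
shift tool cm [-0.07  0.01  0.14] spin deg -5.9
position: [0.5952, 0.0384, 0.0754]
ft_force: [-2.5, 3.4, 5.8]
width: 0.013
t 24.6 pos [0.5952 0.0384 0.0754] yawx 174.11 z [-1.e-04  9.e-04 -1.e+00] w 0.013 F [-2.52  3.35  5.77] T [0.709 0.728 0.118] j7 1.1
shift tool cm [-0.08 -0.04  0.14] spin deg -38.89
```

```bash
python3 -m jog '[[0,0,0,3,1],[0,0,0,3,1],[0,0,0,3,1],[0,0,0,2,1],[0,0,0,2,1],[0,0,0,2,1],[0,0,0,0,1]]' | grep force; for k in 1; do python3 -c "
from h import *
rel([*wld(-.0205,-.0225),.074],33)"; done; python3 -m jog '[[0,0,0,1.5,1],[0,0,0,1.5,1],[0,0,0,0,1]]' | grep force; python3 -c "
from h import *
rel([*wld(-.0205,-.0225),.074],33)"
```

```text
ft_force: [-2.6, 4.0, 5.6]
t 25.3 pos [0.5953 0.0388 0.0754] yawx 159.18 z [ 0.      0.0013 -1.    ] w 0.0125 F [-2.61  3.97  5.56] T [1.034 0.76  0.112] j7 0.86
shift tool cm [-0.09 -0.05  0.14] spin deg -53.82
ft_force: [-3.5, 5.4, 6.2]
t 25.6 pos [0.5953 0.0388 0.0754] yawx 156.21 z [ 2.0e-04  1.4e-03 -1.0e+00] w 0.0129 F [-3.49  5.41  6.2 ] T [1.063 0.684 0.096] j7 0.81
shift tool cm [-0.09 -0.05  0.14] spin deg -56.79
```

```bash
echo 'import sys
from h import *
s=pose();print(round(np.degrees(np.arctan2(s[1].as_matrix()[1,0],s[1].as_matrix()[0,0])),2),np.round(s[2]["ft_torque"],3),np.round(s[2]["ft_force"],1))'>q.py; python3 -m jog '[[0,0,0,1.5,1],[0,0,0,1.5,1],[0,0,0,0,1]]' | grep force; python3 q.py;  python3 -m jog '[[0,0,0,1,1],[0,0,0,1,1],[0,0,0,0,1]]' | grep force; python3 q.py
```

```text
ft_force: [-2.6, 5.1, 5.3]
153.21 [1.173 0.655 0.108] [-2.6  5.1  5.3]
ft_force: [-2.6, 5.2, 5.3]
151.23 [1.157 0.582 0.089] [-2.6  5.2  5.3]
```

```bash
python3 -m jog '[[0,0,0,1,1],[0,0,0,1,1],[0,0,0,0,1]]' | grep -c force; python3 q.py;  python3 -m jog '[[0,0,0,1,1],[0,0,0,1,1],[0,0,0,0,1]]' | grep -c force; python3 q.py
```

```text
1
149.23 [1.146 0.611 0.155] [-2.6  4.8  4.4]
1
147.23 [1.202 0.65  0.13 ] [-2.1  5.8  4.6]
```

```bash
python3 -m jog '[[0,0,0,1,1],[0,0,0,0.8,1],[0,0,0,0,1]]' | grep -c force; python3 q.py
```

```text
1
145.44 [1.219 0.569 0.18 ] [-3.2  5.4  3.1]
```

```bash
python3 -m jog '[[0,0,0,1,1],[0,0,0,0.8,1],[0,0,0,0,1]]' | grep -c force; python3 q.py
```

```text
1
143.64 [1.25  0.543 0.074] [-2.   5.2  3.9]
```

```bash
python3 -m jog '[[0,0,0,1,1],[0,0,0,0.5,1],[0,0,0,0,1]]' | grep -c force; python3 q.py
```

```text
1
142.15 [1.22  0.442 0.092] [-2.4  5.6  3.9]
```

```bash
python3 -m jog '[[0,0,0,1,1],[0,0,0,0.5,1],[0,0,0,0,1]]' | grep -c force; python3 q.py
```

```text
1
140.66 [1.282 0.438 0.16 ] [-2.6  5.8  4. ]
```

```bash
python3 -m jog '[[0,0,0,1,1],[0,0,0,0.5,1],[0,0,0,0,1]]' | grep -c force; python3 q.py
```

```text
1
139.17 [1.249 0.443 0.268] [-1.3  5.8  4.4]
```

```bash
python3 -m jog '[[0,0,0,1,1],[0,0,0,0,1],[0,0,0,0,1]]' | grep -c force; python3 q.py
```

```text
1
138.2 [1.211 0.408 0.331] [-1.9  5.   4.6]
```

Stop felt: torque rose from 0.12 to 0.33 N·m within 2.5°, at knob about 2.45. I'll ease off slightly, release and lift away.

```bash
python3 -m jog '[[0,0,0,0,1],[0,0,0,-0.8,1],[0,0,0,0,1.6],[0,0,0,0,2.5],[0,0,0,0,3.5],[0,0,0,0,4],[0,0,0,0,4],[0,0,-1,0,4],[0,0,-2,0,4],[0,0,-3,0,4],[0,0,-4,0,4],[0,0,-4,0,4],[0,0,-4,0,4],[0,0,-2,0,4],[3,0,0,0,4],[4,0,0,0,4],[4,0,0,0,4],[3,0,0,0,4],[0,0,0,0,4]]'
python3 - <<'E'
from h import *
rel([.5,0,.25],33)
a=viewer.read_camera('scene')
cr=cv2.resize(a['frame'][150:300,250:400],(600,600),interpolation=cv2.INTER_CUBIC)
cv2.imwrite('pics/f.png',cr)
t=viewer.read_camera('top')
Z=dict(water=0,varnish=0,medium=0,panel=0,palette=0,brush=0,knife=0,tube=0)
for n in Z: print(n,[onz(t,pix(t,r['at']),0).round(3).tolist()[:2] for r in finder.pinpoint(t,n)[:1]])
E
```

```text
time: 30.5
position: [0.4875, 0.1329, 0.2764]
orientation: [0.001, 0.349, 0.937, 0.0]
ft_force: [0.5, 0.0, 0.7]
width: 0.0402
t 30.5 pos [0.4875 0.1329 0.2764] yawx 139.17 z [ 1.6e-03 -1.0e-04 -1.0e+00] w 0.0402 F [0.53 0.03 0.71] T [ 0.032 -0.019  0.011] j7 0.46
shift tool cm [-9.64 -9.24  2.65] spin deg -73.83
water [[0.588, -0.136]]
varnish [[0.468, -0.286]]
medium [[0.668, 0.222]]
panel [[0.604, 0.376]]
palette [[0.284, 0.327]]
brush [[0.282, 0.329]]
knife [[0.3, -0.25]]
tube [[0.431, -0.432]]
```

View pics/f.png

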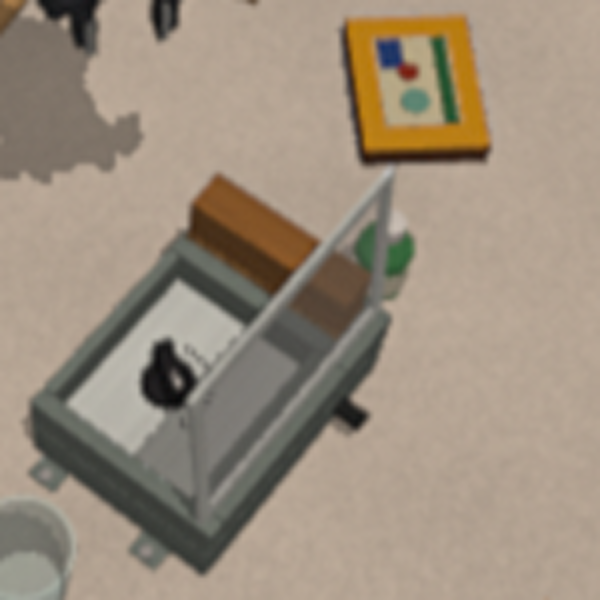

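The cover is unchanged at its stop with its corner at (390,172), the block is upright on the ledge, the knob is turned and the hand is clear. Handing in.

```bash
python3 -c "
from plant import workorder
print(workorder.close_job())"
```

```text
the job is handed in; nothing more can be done
None
```

I propped the cover up on the middle-sized sanding block and turned the knob clockwise to its full-brightness stop. I handed the job in at about 30.6 s; it reported no verdict.

- **Cover:** I lifted it with the block, set the block on the left ledge and pushed in small steps until the hinge stop was felt at about 4–5 N. After the hand was withdrawn, the picture still showed it up on the block, at about 1.45 rad by my estimate from the images. The network's own estimate while I was still pushing was lower, 1.39.
- **Knob:** it started at about 1.15 rad. The stop showed at about 2.45 rad, where the torque rose from 0.12 to 0.33 N·m, well under the 0.6 N·m limit. I eased back 0.8° before letting go. These angles come from the images and the hand's turn, and I did not re-measure the knob afterwards.
- **Final picture:** the block stands upright on the ledge, the hand is well clear, and the force reading is about zero.
- **Bystanders:** seven of the eight were found within about 15 mm of where they started, which is about how well the networks measure. The last check gave the palette at the brush's position. I took that as a false detection, since the arm never went near the plate, but I did not check it again.

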